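# Set and lock the depth stop of a tissue coring press

### The job

The coring press is locked at its coring depth, so set its depth stop to match: push the stop rod down by its knob until its foot rests gently on the wax face of the tissue block, without denting the wax. Then swing the clamp lever down until the rod is firmly clamped, tight by feel but not forced, and let go, leaving the foot touching the wax and everything else on the bench where it was.

Things in the scene. Friction and masses are not known exactly. Their poses are not given: they have to be found in the camera images.
- press: hand coring press, like a small drill press, fixed: white base 170 x 200 x 20 mm, 28 mm column 189 mm high at the rear, white head at 105-140 mm height. Punch (left, cap at 150 mm) stands in the block; three-spoked feed handle on the left is locked: leave both. Origin: centre of base underside. x to the rear, y left, z up; front (-x) faces the robot, up to 0.35 rad off square
- depth_stop: depth stop: upright steel rod 10 mm thick, in the head 20 mm right of its middle, foot disc 14 mm wide, black knob on top 22 mm wide, 20 mm high. Origin: centre of the foot's underside; knob top 124 mm above it. It only slides up and down, 55 mm; pushing it down takes about 1.5 N and drag holds it where it is left. At the start the foot is 77 to 95 mm above the bench
- stop_knob (a point): centre of the flat top of the depth stop's knob, moving with it: 201 to 219 mm above the bench at the start, 170 to 182 mm when the foot rests on the wax
- block: tissue block on the press: grey cassette 54 x 76 x 7 mm holding a pale wax slab 46 (x) x 66 (y) mm, under punch and stop. Origin: centre of cassette underside, 34 mm above the bench. Wax is cut down differently in each block: its face lies 46 to 58 mm above the bench, which is not measured. It gives under 0.1 mm per newton; a foot force over 12 N dents it
- clamp (a joint): clamp lever angle, rad. 0: lever points to the front and 60 degrees up; grows as it is pushed down (1.05: level; end 1.9). Starts loose at 0 to 0.25. Loose friction 0.25 N m; it stays where left. Hidden wear decides where it bites: 0.4 to 1.05; from there resistance grows by about 0.9 N m per rad. Well clamped at 0.44 to 0.58 N m, forced above 0.65 N m
- clamp_grip (a point): point on the middle line of the black clamp lever, 52 mm from clamp_pivot. Handle 15 mm thick, round, its end 70 mm from the pivot, on the right side of the press head. Pushed square to the lever here it resists about 5 N when loose, 8.5 to 11 N when well clamped; under 8 N does not hold, over 12 N is forcing. Stays tight when let go, springing back a little if pushed hard
- clamp_pivot (a point): middle of the clamp lever's hinge, whose axis is the press's y: 10 mm in front of the press origin, 85 mm right of it, 122.5 mm above the bench, 65 mm beside the stop rod. The lever swings in the press's upright x-z plane
- clamp_shoe: small brass shoe inside the head, out of sight, that the clamp lever presses on the stop rod. Origin about 28 mm right of the press's middle at 122.5 mm height
- dropper: bystander: white dropper bottle, 28 mm wide, 82 mm high, upright, left of the press. Origin: centre of its foot
- spare_block: bystander: another tissue block, 54 x 76 x 19 mm, lying in front of the press. Origin: centre of its underside
- forceps: bystander: steel forceps 130 mm long, 8 mm high, lying right of the press. Origin: on the bench, middle of the length
- stain_jar: bystander: amber jar, 54 mm wide, 75 mm high. Origin: centre of its foot
- slide_box: bystander: closed slide box 85 x 100 x 35 mm. Origin: centre of its underside
- slide_pack: bystander: pack of glass slides 26 x 76 x 16 mm. Origin: centre of its underside
- marker: bystander: marker pen 125 mm long, 12 mm thick, lying. Origin: on the bench, middle of the length

How it is judged (in metres and radians):
On the way, in this order (a step that is already met when the one before it is completed fails the run):
1. the foot of the stop rests on the wax while the clamp is still loose (contact force between depth_stop and block above 0.3 N and contact force between clamp_shoe and depth_stop below 5 N), for 0.3 s.
2. the clamp shoe bears on the rod with more than 30 N (contact force between clamp_shoe and depth_stop above 30 N), for 0.3 s.
At the end, for the whole second after the job is handed in: The foot of the depth stop bears on the wax with more than 0.3 N, the clamp shoe grips the rod with more than 30 N, and the stop is at rest (contact force between depth_stop and block above 0.3 N and contact force between clamp_shoe and depth_stop above 30 N and linear speed of depth_stop below 0.01 m/s); the robot touches nothing.
It fails at once if the foot dents the wax (more than 12 N) (contact force between depth_stop and block above 12 N).
It fails at once if the clamp is forced (shoe on the rod with more than 80 N) (contact force between clamp_shoe and depth_stop above 80 N).
It fails at once if a bystander is shifted by more than 15 mm (distance of any of dropper, spare_block, forceps, stain_jar, slide_box, slide_pack, marker from where it was at the start of the episode above 0.015 m).
It also fails if it takes over 64 s, if anything falls off the work surface, if the arm or the gripper's body presses on something with over 40 N, if the wrist force passes 120 N, or if a joint passes its speed limit or range.

### The arm

A 6-joint arm with a two-finger parallel gripper is mounted at the origin on the work surface. World frame = base frame: x ahead of the robot, y to its left, z up, the work surface at z = 0. Lengths are in m, angles in degrees, forces in N, time in s.
With the tool pointing down it reaches from about 0.35 to 0.875 m from the base axis. Payload 4.2 kg.
Tool frame: the origin (TCP) lies at the very end of the fingers, on their centre line; the grasp point (between the pads) lies 19 mm behind it; y points along the fingers, x is the direction in which the jaws open and shut, and the axes are right-handed (so a half turn about y gives the same grasp; the last joint's range is limited). The gripper opens to 85 mm and grips with 20 to 120 N. Pads are 22 mm wide; open, the fingers measure 114 mm over their backs; the gripper's body (76 mm by 85 mm) begins 54 mm behind the grasp point. The pads swing forward as they close: fully open they stand 13 mm farther back than shut.
Start: joints at [-50.443, 22.042, 0.453, 0, -68.411, -14.817], TCP at [0.262, -0.568, 0.201] pointing down, gripper open.
Joint ranges: [-179.83, 179.83], [-69.29, 118.12], [-61.27, 80.66], [-181.25, 117.63], [-171.15, -9.14], [-177.46, 177.46]. Speed limits (degrees/s): [159.86, 159.86, 180, 180, 180, 180].

### API

Orientations are given as [roll, pitch, yaw] about the fixed x, y, z axes, in that order (R = Rz(yaw) Ry(pitch) Rx(roll)).
In Python, from bench import manip gives the robot as it stands. The module is installed in compiled form; this text tells all that it offers.
- The arm moves only by the tool send_rows, never from a script. Its argument "rows" is one flat list of numbers, 4 for each row, row after row: the shift along the tool's x, y, z in m, then the turn about the tool's y in rad. In form: [dx, dy, dz, twist, dx, dy, dz, twist, ...]. A call has 1 to 5 rows; each row is the pose to reach, as a shift and turn from the pose commanded when the call began, along the tool's axes at that moment; what a row does not reach only later rows make up. A row lasts 1/10 s, in which the tool goes at most 50 mm and 8.59 degrees, less where a joint would pass 70% of its speed; a pose out of reach is approached as far as the arm can. A call with a gripper value outside its range is refused whole. "claw" is the opening, from 0 (shut) to 1 (fully open), set as the call begins (left out, the last holds). The fingers move at their own pace and stop on an object; "squeeze" is the grip in N (left out, the last holds). Time passes only in rows, so rows that repeat a pose let the fingers close. It gives the time, the measured TCP pose, the force and the opening at its end, in the units of the state.
- manip.get_state(): the state, without advancing time (a new reading comes with each control period).
- manip.get_image(name): name is "side" or "top"; returns (picture, depth): 384x512x3 uint8, blue, green, red; 384x512 float32, m along the optical axis (not along the pixel's ray), 0 where there is no reading.
- manip.camera_model(name): a dict with "fovy" (degrees; the focal length in pixels is half the picture's height over the tangent of half this angle, whatever the lens; pixels are square), "cx", "cy" (the principal point, pixels), "xyz" and "orientation" of the camera in the world. Camera axes: x right, y up, looking along -z (the intrinsics and any distortion apply to the point x, -y, -z); pixel columns grow to the right and rows downward; lengths in m; the calibration is good to about 2 mm. A picture is of the moment at which its call begins. camera_model takes no time and is no camera call.
- manip.close_job(): hands the job in, once; it reports no verdict.
The state is a dict: "t": time; "qpos": joint angles; "joint_velocities": joint speeds; "joint_torque": joint torques, N m; "tcp_pos": TCP position; "eef_rot": TCP orientation; "wrist_force": force on the tool from outside, world axes, zero at the start; "moment": the same for the moment, N m; "gripper_width": finger opening in m.
Only numpy, scipy, OpenCV 4.12 (cv2) and the standard library are available. Lean on these libraries where they do the work, as an engineer would, in place of code of your own. Each camera call takes 0.05 s, during which the arm holds its last target. There are 200 camera calls.

## Working session

There is one attempt and no reset: what is moved stays moved. The work goes in short steps, Python scripts to look and compute and a tool call to move; the robot and the scene stay as the last step left them, time stands still between calls to the robot, and variables do not carry over. Pictures are saved under pics/ and viewed, about 8 in all and at most 12, crops included, and the job is handed in when it is done.

Besides the shell and the picture viewer there is one more tool, called after ">>>" as name(argument=value, ...) on one line, values as JSON. send_rows: Moves the arm, as the interface text tells. Its arguments: {"type":"object","properties":{"rows":{"type":"array"},"claw":{"type":"number"},"squeeze":{"type":"number"}},"required":["rows"]}

```bash
mkdir -p pics
python3 - <<'E'
from bench import manip
import cv2,numpy as np
print(manip.get_state())
for n in("side","top"):
    im,d=manip.get_image(n); print(manip.camera_model(n)); np.savez(f"{n}0.npz",im=im,d=d)
    cv2.imwrite(f"pics/{n}0.png",im)
E
```

```text
{'t': 0.0, 'qpos': array([-5.04420986e+01,  2.20897907e+01,  3.79475791e-01, -2.99260215e-02,
       -6.84111556e+01, -1.48161117e+01]), 'joint_velocities': array([-0.05429576,  0.07087342,  0.01751583,  0.02309886,  0.03814106,
        0.01487899]), 'joint_torque': array([-7.24026504e-04, -3.92289662e+01,  1.88403422e+01,  4.18628767e+00,
       -4.65114426e-03, -1.64909528e-05]), 'tcp_pos': array([ 0.26132088, -0.56702514,  0.20012738]), 'eef_rot': array([-89.99581603,  -0.12454411, 114.73074458]), 'wrist_force': array([-0.48264647, -1.04755758, -0.24799526]), 'moment': array([-0.05445649,  0.01626841,  0.03784487]), 'gripper_width': 0.08532428913333766}
{'fovy': 45.53381494457171, 'cx': 258.0852111702635, 'cy': 196.82779382304952, 'xyz': array([0.41868273, 1.08113325, 0.87539777]), 'orientation': array([ 5.66486042e+01, -1.61460041e-02, -1.76701373e+02])}
{'fovy': 56.7531971721251, 'cx': 255.1908511692287, 'cy': 190.93694421328698, 'xyz': array([ 0.35844271, -0.01235644,  1.31005102]), 'orientation': array([  6.0252799 ,  -0.31766251, -89.87725278])}
```

View pics/side0.png

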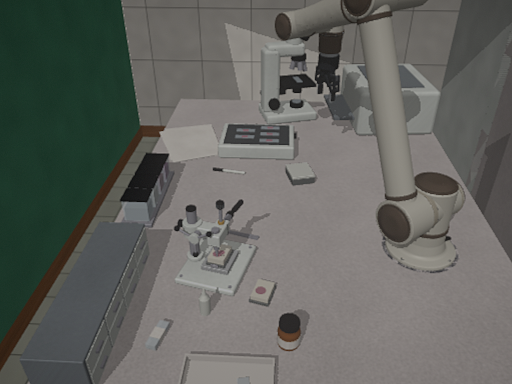

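View pics/top0.png

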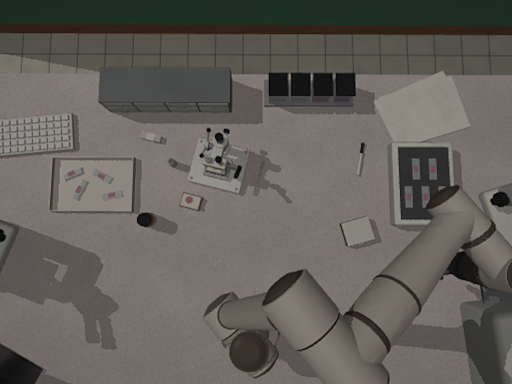

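```bash
cat > h.py <<'E'
import numpy as np,cv2
from scipy.spatial.transform import Rotation as R
from bench import manip
def model(n):
    m=manip.camera_model(n); f=192/np.tan(np.radians(m['fovy'])/2)
    return f,m['cx'],m['cy'],m['xyz'],R.from_euler('xyz',m['orientation'],degrees=True).as_matrix()
def cloud(n,d):
    f,cx,cy,t,M=model(n); v,u=np.mgrid[:384,:512]
    P=np.stack([(u-cx)/f*d,-(v-cy)/f*d,-d],-1); P=P@M.T+t; P[d==0]=np.nan; return P
def proj(n,p):
    f,cx,cy,t,M=model(n); c=(np.atleast_2d(p)-t)@M
    return np.c_[cx+f*c[:,0]/-c[:,2],cy+f*c[:,1]/c[:,2]]
def crop(im,u0,v0,u1,v1,s): return cv2.resize(im[v0:v1,u0:u1],None,fx=s,fy=s,interpolation=cv2.INTER_CUBIC)
E
python3 - <<'E'
from h import *
a=np.load('top0.npz');b=np.load('side0.npz')
A=cv2.convertScaleAbs(crop(a['im'],180,115,260,200,7),alpha=1.5);B=cv2.convertScaleAbs(crop(b['im'],165,190,265,290,6),alpha=1.5)
cv2.imwrite('pics/topc.png',A);cv2.imwrite('pics/sidec.png',B)
P=cloud('top',a['d']);Q=cloud('side',b['d'])
for nm,X in(('top',P),('side',Q)):
    q=X.reshape(-1,3); m=(q[:,0]>.35)&(q[:,0]<.8)&(q[:,1]>-.1)&(q[:,1]<.3)
    z=q[m]; print(nm,np.nanmedian(z[:,2]))
    # base top plane
    s=z[(z[:,2]>.013)&(z[:,2]<.027)]; print(len(s))
    hull=s[:,:2].astype(np.float32); print(cv2.minAreaRect(hull))
    k=z[z[:,2]>.1]; print(len(k)); 
    k=k[np.argsort(-k[:,2])][:60]; print(k.round(3)[::3].tolist())
E
```

```text
top 0.0012095075664505517
1760
((0.618096649646759, 0.12116029858589172), (0.36815035343170166, 0.34442365169525146), 1.7594929933547974)
1024
[[0.571, 0.101, 0.215], [0.581, 0.096, 0.212], [0.578, 0.089, 0.21], [0.585, 0.093, 0.21], [0.578, 0.096, 0.21], [0.585, 0.102, 0.209], [0.569, 0.102, 0.209], [0.569, 0.096, 0.209], [0.579, 0.108, 0.208], [0.572, 0.096, 0.208], [0.576, 0.109, 0.206], [0.573, 0.105, 0.206], [0.57, 0.093, 0.205], [0.58, 0.087, 0.199], [0.571, 0.091, 0.196], [0.647, 0.098, 0.192], [0.657, 0.098, 0.192], [0.569, 0.094, 0.192], [0.661, 0.105, 0.191], [0.658, 0.095, 0.19]]
side 0.003611258148632168
2474
((0.610358715057373, 0.158029705286026), (0.28347092866897583, 0.3671371638774872), 89.44552612304688)
1798
[[0.572, 0.099, 0.214], [0.576, 0.107, 0.213], [0.573, 0.11, 0.212], [0.569, 0.099, 0.212], [0.565, 0.108, 0.211], [0.58, 0.094, 0.211], [0.579, 0.103, 0.211], [0.57, 0.092, 0.21], [0.572, 0.101, 0.209], [0.569, 0.105, 0.209], [0.573, 0.108, 0.208], [0.564, 0.102, 0.207], [0.564, 0.097, 0.207], [0.573, 0.109, 0.206], [0.576, 0.108, 0.204], [0.564, 0.1, 0.203], [0.571, 0.109, 0.203], [0.585, 0.105, 0.202], [0.573, 0.111, 0.2], [0.576, 0.109, 0.199]]
```

View pics/topc.png

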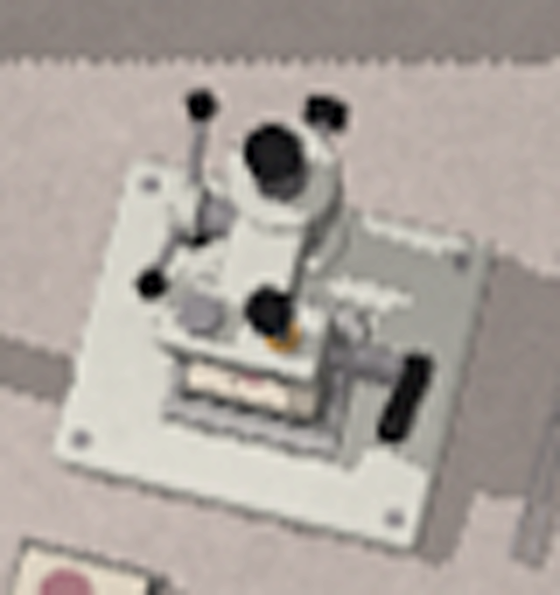

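View pics/sidec.png

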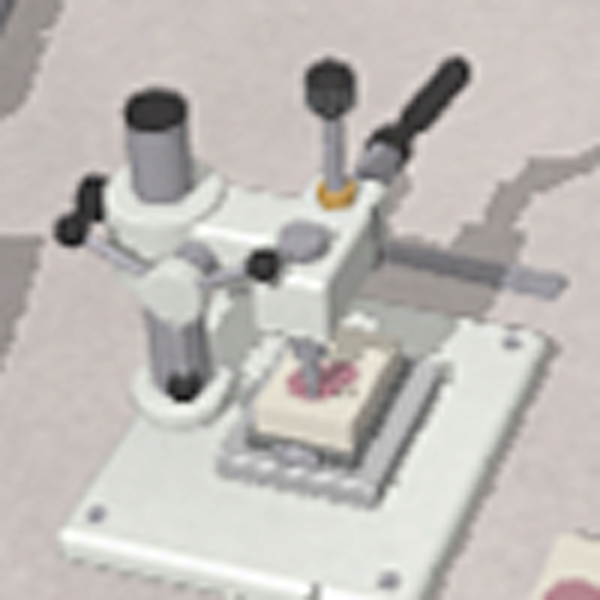

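Run:
```python
from h import *
from scipy.optimize import least_squares
f,cx,cy,t,M=model('top')
def ray(n,uv,z):
    f,cx,cy,t,M=model(n); d=M@np.array([(uv[0]-cx)/f,-(uv[1]-cy)/f,-1]); return t+d*(z-t[2])/d[2]
T=lambda u,v:(180+u/7-.43,115+v/7-.43); S=lambda u,v:(165+u/6-.42,190+v/6-.42)
# press model points (x rear,y left,z) 
obs=[('top',T(145,163),(.1,.085,.02)),('top',T(492,240),(.1,-.085,.02)),('top',T(418,548),(-.1,-.085,.02)),('top',T(58,460),(-.1,.085,.02)),
('side',S(62,540),(.1,.085,.02)),('side',S(553,335),(-.1,-.085,.02))]
# unknown which of 170/200 is x
for ax,ay in((.085,.1),(.1,.085)):
    def tr(p,q): c,s=np.cos(q[2]),np.sin(q[2]); return np.array([p[0]+0,0,0])
    def res(q):
        r=[]
        for n,uv,m in obs:
            m=(np.sign(m[0])*ax,np.sign(m[1])*ay,m[2]); c,s=np.cos(q[2]),np.sin(q[2])
            w=[q[0]+c*m[0]-s*m[1],q[1]+s*m[0]+c*m[1],m[2]]; r+=list(proj(n,w)[0]-uv)
        return r
    o=least_squares(res,[.6,.1,0]); q=o.x; print(ax,q,o.cost,np.round(o.fun,1))
    c,s=np.cos(q[2]),np.sin(q[2])
    W=lambda m:np.array([q[0]+c*m[0]-s*m[1],q[1]+s*m[0]+c*m[1],m[2]])
    print('pivot',W((-.010,-.085,.1225)),'rod',W((-.01,-.02,.2)))
for z in(.2,.21,.22): print(z,ray('top',T(268,308),z),ray('side',S(330,75),z))
print('lever top view', ray('top',T(418,365),.15),ray('top',T(393,435),.17))
# lever tip and knob from clouds
for n in('top','side'):
    d=np.load(n+'0.npz'); P=cloud(n,d['d']).reshape(-1,3); C=d['im'].reshape(-1,3)
    w=np.array([.576,.1]); m=(np.hypot(*(P[:,:2]-w).T)<.016)&(P[:,2]>.185); k=P[m]; print(n,'knob',len(k),np.median(k,0),'zmax pct',np.percentile(k[:,2],[50,80,90,97]))
    c,s=np.cos(q[2]),np.sin(q[2]); rel=P-[q[0],q[1],0]; L=np.c_[c*rel[:,0]+s*rel[:,1],-s*rel[:,0]+c*rel[:,1],rel[:,2]]
    m=(L[:,2]>.11)&(L[:,1]<-.07)&(L[:,1]>-.11)&(L[:,0]<.02)&(L[:,0]>-.1)
    l=L[m]; l=l[np.argsort(-l[:,2])]; print(len(l)); print(l[::4].round(3).tolist())
```

```text
0.085 [ 0.58930166  0.11462623 -0.23177614] 6.920469795983748 [-2.1 -0.8  0.8  0.5  0.5  1.  -1.2  1.  -0.9 -1.3 -0.4 -1.2]
pivot [0.56004401 0.0341962  0.1225    ] rod [0.57497493 0.0974581  0.2       ]
0.1 [ 0.58968491  0.11482939 -0.17996728] 84.60330267372369 [ 1.2 -3.  -3.3 -5.8 -2.9  3.1  2.8  7.2 -3.  -4.5  2.   1.6]
pivot [0.56463164 0.03299215 0.1225    ] rod [0.57626647 0.09694237 0.2       ]
0.2 [0.57844146 0.10027762 0.2       ] [0.57753978 0.08769688 0.2       ]
0.21 [0.57645958 0.09926294 0.21      ] [0.57518772 0.10240579 0.21      ]
0.22 [0.5744777  0.09824827 0.22      ] [0.57283567 0.1171147  0.22      ]
lever top view [0.56125881 0.03421531 0.15      ] [0.52493133 0.04474947 0.17      ]
top knob 46 [0.57567411 0.09874257 0.20848957] zmax pct [0.20848957 0.20997387 0.21059007 0.21308009]
68
[[-0.05, -0.085, 0.185], [-0.046, -0.084, 0.18], [-0.043, -0.08, 0.178], [-0.04, -0.08, 0.177], [-0.052, -0.085, 0.176], [-0.044, -0.074, 0.172], [-0.031, -0.081, 0.164], [-0.031, -0.077, 0.161], [-0.029, -0.087, 0.156], [-0.022, -0.082, 0.15], [-0.022, -0.088, 0.14], [-0.015, -0
[... 266 characters left out ...]
85], [-0.048, -0.082, 0.182], [-0.048, -0.081, 0.179], [-0.053, -0.073, 0.178], [-0.05, -0.074, 0.177], [-0.056, -0.074, 0.175], [-0.041, -0.074, 0.173], [-0.048, -0.072, 0.172], [-0.052, -0.077, 0.169], [-0.044, -0.073, 0.167], [-0.041, -0.076, 0.165], [-0.039, -0.073, 0.163], [-0.035, -0.076, 0.161], [-0.032, -0.074, 0.158], [-0.035, -0.073, 0.156], [-0.029, -0.076, 0.153], [-0.032, -0.074, 0.151], [-0.027, -0.072, 0.148], [-0.032, -0.075, 0.147], [-0.022, -0.078, 0.144], [-0.022, -0.079, 0.14], [-0.025, -0.078, 0.137], [-0.025, -0.076, 0.135], [-0.011, -0.074, 0.135], [-0.018, -0.072, 0.133], [-0.013, -0.078, 0.132], [-0.006, -0.08, 0.129], [-0.023, -0.073, 0.127], [-0.024, -0.078, 0.12]]
```

```bash
cat >> h.py <<'E'
q=np.array([.58930166,.11462623,-.23177614])
def W(m): c,s=np.cos(q[2]),np.sin(q[2]); return np.array([q[0]+c*m[0]-s*m[1],q[1]+s*m[0]+c*m[1],m[2]])
def to(target,yaw=166.72):
    s=manip.get_state(); M=R.from_euler('xyz',s['eef_rot'],degrees=True)
    d=M.inv().apply(np.array(target)-s['tcp_pos']); tw=-np.radians((yaw-s['eef_rot'][2]+180)%360-180)
    print('t',s['t'],'tcp',s['tcp_pos'].round(4),s['eef_rot'].round(2),'F',s['wrist_force'].round(2),'w',s['gripper_width'].round(3))
    print('shift',d.round(4),'twist',round(tw,3))
E
python3 -c "
from h import *
to([.5755,.0985,.25])"
```

```text
Traceback (most recent call last):
  File "h.py", line 19, in to
    print('t',s['t'],'tcp',s['tcp_pos'].round(4),s['eef_rot'].round(2),'F',s['wrist_force'].round(2),'w',s['gripper_width'].round(3))
                                                                                                         ^^^^^^^^^^^^^^^^^^^^^^^^
AttributeError: 'float' object has no attribute 'round'
```

>>> send_rows(rows=[0,-0.03,0,-0.15,0,-0.05,0,-0.3,0,-0.06,0,-0.45,0,-0.06,0,-0.6,0,-0.06,0,-0.75], claw=0)

```text
t: 0.6
tcp_pos: [0.2616, -0.5674, 0.2611]
eef_rot: [-90.0, 0.0, 158.1]
wrist_force: [-0.4, 0.4, 0.4]
gripper_width: 0.0123
```

```bash
python3 -c "
from h import *
to([.5755,.0985,.25])"
```

```text
Traceback (most recent call last):
  File "h.py", line 19, in to
    print('t',s['t'],'tcp',s['tcp_pos'].round(4),s['eef_rot'].round(2),'F',s['wrist_force'].round(2),'w',s['gripper_width'].round(3))
                                                                                                         ^^^^^^^^^^^^^^^^^^^^^^^^
AttributeError: 'float' object has no attribute 'round'
```

```bash
sed -i "s/s\['gripper_width'\].round(3)/s['gripper_width']/" h.py; python3 -c "
from h import *
to([.5755,.0985,.25])"
```

```text
t 0.6 tcp [ 0.2616 -0.5674  0.2611] [-90.03   0.   158.06] F [-0.42  0.44  0.36] w 0.012342278953764543
shift [-0.0423  0.0115 -0.735 ] twist -0.151
```

```bash
python3 -c "
from h import *
d=np.load('side0.npz')['d']; P=cloud('side',d)
M=P[40:120,255:318].reshape(-1,3); M=M[(M[:,2]>.12)]; print(np.nanmin(M,0),np.nanmax(M,0),np.nanmedian(M,0))
a,b=np.array([.2616,-.567]),np.array([.5755,.0985]);u=(b-a)/np.linalg.norm(b-a);n=np.array([-u[1],u[0]])
X=P.reshape(-1,3); s=(X[:,:2]-a)@u; w=(X[:,:2]-a)@n
m=(X[:,2]>.15)&(abs(w)<.12)&(s>.08)&(s<.85); k=X[m]; print(len(k)); print(np.c_[k,s[m],w[m]][::max(1,len(k)//25)].round(3))
"
```

```text
[ 0.27289594 -1.06100533  0.1200522 ] [ 0.52317351 -0.59880783  0.36047703] [ 0.42963842 -0.91674744  0.24110378]
2245
[[ 0.315 -0.358  0.621  0.212  0.041]
 [ 0.336 -0.373  0.607  0.207  0.015]
 [ 0.358 -0.409  0.592  0.184 -0.02 ]
 [ 0.331 -0.342  0.599  0.233  0.033]
 [ 0.347 -0.363  0.59   0.221  0.009]
 [ 0.428 -0.429  0.57   0.196 -0.091]
 [ 0.344 -0.359  0.582  0.223  0.014]
 [ 0.447 -0.452  0.556  0.183 -0.118]
 [ 0.363 -0.384  0.568  0.209 -0.014]
 [ 0.291 -0.287  0.587  0.265  0.093]
 [ 0.396 -0.411  0.553  0.199 -0.055]
 [ 0.324 -0.336  0.567  0.235  0.042]
 [ 0.443 -0.43   0.539  0.201 -0.105]
 [ 0.365 -0.383  0.548  0.211 -0.015]
 [ 0.301 -0.32   0.56   0.24   0.07 ]
 [ 0.417 -0.404  0.533  0.214 -0.071]
 [ 0.32  -0.362  0.542  0.21   0.034]
 [ 0.343 -0.383  0.53   0.201  0.005]
 [ 0.339 -0.402  0.52   0.182  0.001]
 [ 0.429 -0.415  0.507  0.209 -0.086]
 [ 0.413 -0.408  0.499  0.208 -0.069]
 [ 0.53   0.052  0.172  0.675  0.021]
 [ 0.645  0.107  0.192  0.774 -0.06 ]
 [ 0.64   0.111  0.179  0.775 -0.053]
 [ 0.571  0.102  0.156  0.737  0.005]
 [ 0.599  0.164  0.158  0.805  0.006]]
```

Path is clear except the arm itself.

>>> send_rows(rows=[0,0,-0.04,-0.03,0,0,-0.085,-0.06,-0.005,0,-0.13,-0.09,-0.01,0,-0.175,-0.12,-0.015,0,-0.22,-0.151])

```text
t: 1.1
tcp_pos: [0.3591, -0.3679, 0.2609]
eef_rot: [-90.0, -0.0, 166.4]
wrist_force: [1.2, 0.8, 0.6]
gripper_width: 0.0003
```

```bash
python3 -c "
from h import *
to([.5755,.0985,.255])"
```

```text
t 1.1 tcp [ 0.3591 -0.3679  0.2609] [-9.0020e+01 -3.0000e-02  1.6641e+02] F [1.21 0.83 0.59] w 0.00034687227731170064
shift [-0.1007  0.006  -0.5042] twist -0.005
```

>>> send_rows(rows=[-0.009,0,-0.045,-0.005,-0.018,0,-0.09,-0.005,-0.027,0,-0.135,-0.005,-0.036,0,-0.18,-0.005,-0.045,0,-0.225,-0.005])

```text
t: 1.6
tcp_pos: [0.4558, -0.1598, 0.261]
eef_rot: [-90.0, -0.0, 166.7]
wrist_force: [1.3, -0.4, -0.3]
gripper_width: -0.0001
```

>>> send_rows(rows=[-0.009,0,-0.045,0,-0.018,0,-0.09,0,-0.027,0,-0.135,0,-0.036,0,-0.18,0,-0.045,0,-0.225,0])

```text
t: 2.1
tcp_pos: [0.5515, 0.0487, 0.2609]
eef_rot: [-90.0, -0.0, 166.7]
wrist_force: [0.9, -0.7, 0.5]
gripper_width: -0.0
```

```bash
python3 -c "
from h import *
to([.5755,.0985,.23])"
```

```text
t 2.1 tcp [0.5515 0.0487 0.2609] [-8.9990e+01 -4.0000e-02  1.6667e+02] F [ 0.92 -0.72  0.53] w -2.246298133676571e-05
shift [-0.0119  0.0309 -0.054 ] twist -0.001
```

>>> send_rows(rows=[-0.006,0,-0.025,0,-0.012,0,-0.051,0,-0.012,0.01,-0.051,0,-0.012,0.025,-0.051,0,-0.012,0.025,-0.051,0])

```text
t: 2.6
tcp_pos: [0.5729, 0.093, 0.2332]
eef_rot: [-89.8, -0.3, 166.6]
wrist_force: [0.2, 0.2, -0.2]
gripper_width: -0.0001
```

Run:
```python
from h import *
to([.5755,.0985,.22])
im,d=manip.get_image('side'); im2,d2=manip.get_image('top')
cv2.imwrite('pics/side1.png',np.hstack([cv2.convertScaleAbs(crop(im,165,165,265,265,4),alpha=1.6),cv2.convertScaleAbs(crop(im2,180,115,260,215,4),alpha=1.6)]))
```

```text
t 2.6 tcp [0.5729 0.093  0.2332] [-89.83  -0.32 166.63] F [ 0.2   0.21 -0.16] w -9.300772884762993e-05
shift [-0.0014  0.0132 -0.006 ] twist -0.002
```

View pics/side1.png

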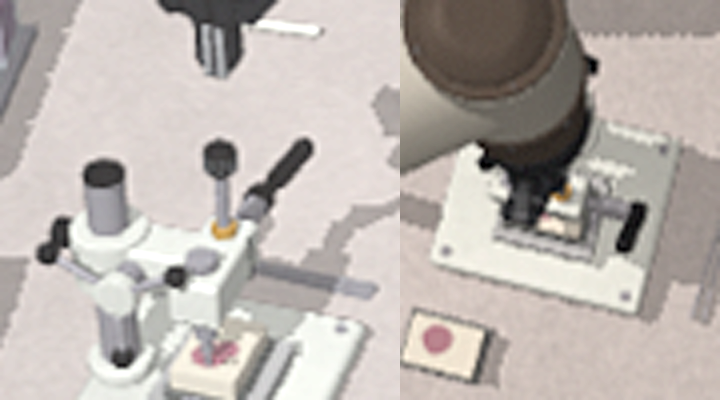

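Run:
```python
from h import *
to([.5755,.0985,.22])
s=manip.get_state()['tcp_pos']
print(proj('side',[s,[.5755,.0985,.210]]),proj('top',[s,[.5755,.0985,.210]]))
im,d=manip.get_image('side');P=cloud('side',d)
print(P[176:190:2,216:224:3].round(3).tolist())
```

```text
t 2.7 tcp [0.5745 0.093  0.2359] [-8.9940e+01 -5.0000e-02  1.6662e+02] F [0.41 0.83 1.2 ] w -5.1981961854722636e-05
shift [ 0.0003  0.0159 -0.0056] twist -0.002
[[219.8598958  191.74080039]
 [219.65225479 201.23957121]] [[219.06162808 157.5620568 ]
 [218.09478179 158.87174747]]
[[[0.58, 0.105, 0.29], [0.573, 0.103, 0.289], [0.566, 0.101, 0.289]], [[0.581, 0.1, 0.281], [0.573, 0.104, 0.284], [0.565, 0.104, 0.284]], [[0.581, 0.102, 0.276], [0.574, 0.102, 0.277], [0.566, 0.104, 0.278]], [[0.581, 0.105, 0.273], [0.573, 0.105, 0.273], [0.632, -0.334, 0.002]], [[0.652, -0.32, 0.002], [0.641, -0.32, 0.002], [0.63, -0.321, 0.002]], [[0.651, -0.311, -0.001], [0.641, -0.314, -0.003], [0.629, -0.308, 0.001]], [[0.649, -0.295, 0.0], [0.638, -0.295, 0.001], [0.627, -0.295, 0.001]]]
```

>>> send_rows(rows=[0,0.005,-0.005,0,0,0.01,-0.005,0,0,0.015,-0.005,0,0,0.02,-0.005,0,0,0.02,-0.005,0])

```text
t: 3.25
tcp_pos: [0.5754, 0.0984, 0.2151]
eef_rot: [-89.9, -0.1, 166.6]
wrist_force: [-0.4, -0.7, 0.0]
gripper_width: -0.0003
```

>>> send_rows(rows=[0,0.005,0,0,0,0.01,0,0,0,0.015,0,0,0,0.02,0,0,0,0.02,0,0])

```text
t: 3.75
tcp_pos: [0.5755, 0.0984, 0.1951]
eef_rot: [-89.9, -0.1, 166.6]
wrist_force: [-0.0, -0.9, -0.1]
gripper_width: -0.0005
```

Run:
```python
from h import *
to([.5755,.0985,.19])
im,d=manip.get_image('side');P=cloud('side',d)
cv2.imwrite('pics/side2.png',cv2.convertScaleAbs(crop(im,180,160,260,240,6),alpha=1.6))
print([(v,P[v,219].round(3).tolist()) for v in range(176,212,2)])
```

```text
t 3.75 tcp [0.5755 0.0984 0.1951] [-8.9950e+01 -1.0000e-01  1.6665e+02] F [-0.02 -0.95 -0.1 ] w -0.0005245369101573829
shift [-0.      0.0051 -0.0001] twist -0.001
[(176, [0.57, 0.119, 0.299]), (178, [0.571, 0.118, 0.292]), (180, [0.572, 0.111, 0.282]), (182, [0.572, 0.113, 0.278]), (184, [0.573, 0.112, 0.271]), (186, [0.573, 0.112, 0.265]), (188, [0.573, 0.111, 0.259]), (190, [0.573, 0.112, 0.254]), (192, [0.574, 0.111, 0.247]), (194, [0.575, 0.107, 0.238]), (196, [0.575, 0.109, 0.233]), (198, [0.629, -0.228, 0.002]), (200, [0.578, 0.094, 0.211]), (202, [0.576, 0.108, 0.214]), (204, [0.576, 0.109, 0.208]), (206, [0.576, 0.111, 0.204]), (208, [0.577, 0.107, 0.194]), (210, [0.578, 0.104, 0.186])]
```

View pics/side2.png

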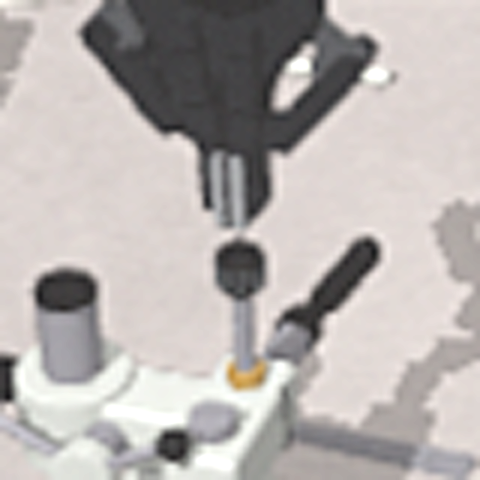

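>>> send_rows(rows=[0,0.003,0,0,0,0.006,0,0,0,0.009,0,0,0,0.012,0,0,0,0.012,0,0])

```text
t: 4.3
tcp_pos: [0.5757, 0.0985, 0.1836]
eef_rot: [-90.0, -0.1, 166.6]
wrist_force: [0.1, -0.1, 0.1]
gripper_width: -0.0001
```

>>> send_rows(rows=[0,0.001,0,0,0,0.002,0,0,0,0.003,0,0,0,0.004,0,0,0,0.005,0,0])

```text
t: 4.8
tcp_pos: [0.576, 0.0985, 0.1793]
eef_rot: [-90.0, 0.0, 166.7]
wrist_force: [-0.6, 0.3, 2.1]
gripper_width: 0.0001
```

>>> send_rows(rows=[0,0.001,0,0,0,0.002,0,0,0,0.003,0,0,0,0.004,0,0,0,0.005,0,0])

```text
t: 5.3
tcp_pos: [0.576, 0.0986, 0.1742]
eef_rot: [-90.0, 0.0, 166.7]
wrist_force: [0.2, 0.8, 1.2]
gripper_width: 0.0002
```

Run:
```python
from h import *
to([.5755,.0985,.19])
im,d=manip.get_image('side');P=cloud('side',d)
cv2.imwrite('pics/side3.png',cv2.convertScaleAbs(crop(im,180,160,260,240,6),alpha=1.6))
print([(v,P[v,219].round(3).tolist()) for v in range(190,212,1)])
```

```text
t 5.3 tcp [0.576  0.0986 0.1742] [-9.0000e+01  1.0000e-02  1.6665e+02] F [0.18 0.75 1.16] w 0.0002030021232045483
shift [ 0.0005 -0.0158  0.0002] twist -0.001
[(190, [0.574, 0.111, 0.253]), (191, [0.573, 0.114, 0.252]), (192, [0.574, 0.11, 0.246]), (193, [0.574, 0.109, 0.242]), (194, [0.574, 0.112, 0.241]), (195, [0.575, 0.109, 0.236]), (196, [0.574, 0.111, 0.234]), (197, [0.575, 0.106, 0.228]), (198, [0.575, 0.109, 0.227]), (199, [0.575, 0.112, 0.226]), (200, [0.575, 0.109, 0.221]), (201, [0.575, 0.11, 0.219]), (202, [0.575, 0.111, 0.216]), (203, [0.575, 0.111, 0.213]), (204, [0.576, 0.109, 0.209]), (205, [0.576, 0.107, 0.204]), (206, [0.576, 0.107, 0.201]), (207, [0.576, 0.113, 0.202]), (208, [0.577, 0.108, 0.195]), (209, [0.577, 0.108, 0.192]), (210, [0.577, 0.11, 0.19]), (211, [0.578, 0.104, 0.182])]
```

>>> send_rows(rows=[0,0.0025,0,0,0,0.005,0,0,0,0.0075,0,0,0,0.01,0,0,0,0.0125,0,0])

```text
t: 5.85
tcp_pos: [0.5761, 0.0986, 0.1615]
eef_rot: [-90.0, 0.0, 166.7]
wrist_force: [0.6, -0.3, 0.1]
gripper_width: -0.0
```

Run:
```python
from h import *
to([.5755,.0985,.19])
im,d=manip.get_image('side');P=cloud('side',d)
cv2.imwrite('pics/side3.png',cv2.convertScaleAbs(crop(im,180,170,260,250,7),alpha=1.6))
```

```text
t 5.85 tcp [0.5761 0.0986 0.1615] [-9.0000e+01  1.0000e-02  1.6665e+02] F [ 0.56 -0.25  0.1 ] w -2.7195334582652135e-05
shift [ 0.0006 -0.0285  0.0002] twist -0.001
```

View pics/side3.png

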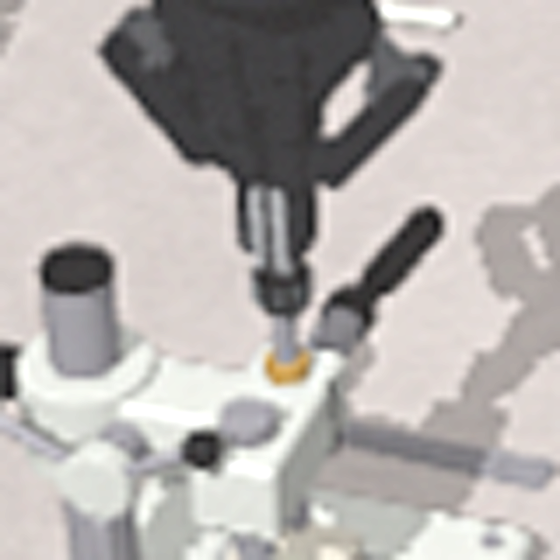

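Run:
```python
from h import *
for n in('side','top'):
    d=np.load(n+'0.npz'); P=cloud(n,d['d']).reshape(-1,3); C=d['im'].reshape(-1,3).astype(int)
    c,s=np.cos(q[2]),np.sin(q[2]); rel=P-[q[0],q[1],0]; L=np.c_[c*rel[:,0]+s*rel[:,1],-s*rel[:,0]+c*rel[:,1],rel[:,2]]
    near=(abs(L[:,0])<.08)&(abs(L[:,1])<.095)
    base=near&(L[:,2]<.03)&(L[:,2]>.01)&((L[:,0]<-.06)|(abs(L[:,1])>.06))
    print(n,'base',base.sum(),np.median(L[base],0))
    w=near&(L[:,2]>.044)&(L[:,2]<.064)&(L[:,0]<.03)&(L[:,0]>-.06)&(abs(L[:,1])<.06)
    k=L[w]; print(w.sum()); o=np.argsort(-k[:,2]); print(np.c_[k[o].round(3),C[w][o]][:90:2].tolist())
```

```text
side base 998 [-0.03362913  0.06276264  0.02186674]
326
[[-0.023, 0.026, 0.063, 129.0, 139.0, 141.0], [-0.013, 0.006, 0.063, 76.0, 72.0, 93.0], [-0.001, 0.013, 0.062, 95.0, 90.0, 99.0], [0.009, 0.025, 0.062, 139.0, 149.0, 153.0], [-0.0, 0.026, 0.062, 111.0, 112.0, 129.0], [-0.011, 0.01, 0.061, 73.0, 67.0, 92.0], [-0.013, 0.03, 0.061, 134.0, 142.0, 147.0], [-0.006, -0.021, 0.061, 104.0, 112.0, 115.0], [-0.006, -0.012, 0.061, 125.0, 135.0, 139.0], [0.008, 0.006, 0.061, 140.0, 151.0, 154.0], [-0.01, -0.018, 0.061, 107.0, 114.0, 117.0], [-0.029, -0.014, 0.06, 122.0, 130.0, 134.0], [-0.027, 0.004, 0.06, 135.0, 143.0, 149.0], [-0.007, 0.036, 0.06, 139.0, 149.0, 152.0], [-0.011, 0.026, 0.06, 106.0, 105.0, 115.0], [-0.03, 0.037, 0.06, 136.0, 145.0, 148.0], [-0.026, 0.025, 0.06, 140.0, 149.0, 152.0], [-0.019, -0.017, 0.06, 105.0, 112.0, 115.0], [-0.023, 0.035, 0.06, 138.0, 148.0, 152.0], [0.002, 0.021, 0.06, 103.0, 99.0, 127.0], [-0.011, -0.005, 0.06, 109.0, 118.0, 119.0], [-0.028, 0.024, 0.06, 142.0, 151.0, 155.0], [0.003, 0.025, 0.06, 132.0, 140.0, 145.0], [-0.017, -0.021, 0.06, 105.0, 112.
[... 2084 characters left out ...]
152.0], [-0.017, -0.03, 0.055, 62.0, 66.0, 67.0], [-0.024, -0.017, 0.055, 96.0, 105.0, 111.0], [-0.023, 0.012, 0.055, 100.0, 108.0, 117.0], [-0.026, -0.025, 0.055, 102.0, 111.0, 117.0], [-0.018, 0.021, 0.054, 85.0, 91.0, 96.0], [-0.021, 0.002, 0.054, 93.0, 92.0, 116.0], [-0.02, -0.016, 0.053, 85.0, 91.0, 96.0], [-0.022, 0.009, 0.052, 116.0, 123.0, 136.0], [-0.018, 0.006, 0.052, 65.0, 62.0, 80.0], [-0.02, -0.031, 0.05, 63.0, 67.0, 69.0], [-0.008, -0.031, 0.048, 52.0, 55.0, 56.0], [-0.023, -0.031, 0.048, 58.0, 62.0, 65.0], [-0.006, -0.038, 0.047, 82.0, 80.0, 83.0], [-0.002, -0.037, 0.045, 60.0, 59.0, 61.0], [-0.029, 0.012, 0.045, 105.0, 114.0, 121.0], [-0.029, -0.036, 0.044, 62.0, 64.0, 64.0]]
```

>>> send_rows(rows=[0,0.0025,0,0,0,0.005,0,0,0,0.0075,0,0,0,0.0095,0,0,0,0.0095,0,0])

```text
t: 6.4
tcp_pos: [0.5758, 0.0985, 0.1517]
eef_rot: [-90.0, -0.0, 166.6]
wrist_force: [-0.6, -0.2, -0.1]
gripper_width: -0.0
```

>>> send_rows(rows=[0,0.0003,0,0,0,0.0006,0,0,0,0.0008,0,0])

```text
t: 6.7
tcp_pos: [0.5758, 0.0985, 0.1514]
eef_rot: [-90.0, -0.0, 166.6]
wrist_force: [-0.6, -0.7, 1.4]
gripper_width: 0.0001
```

>>> send_rows(rows=[0,0.0003,0,0,0,0.0006,0,0,0,0.0008,0,0])

```text
t: 7.0
tcp_pos: [0.5759, 0.0985, 0.1506]
eef_rot: [-90.0, -0.0, 166.6]
wrist_force: [-1.0, -0.3, 1.2]
gripper_width: -0.0001
```

>>> send_rows(rows=[0,0.0003,0,0,0,0.0006,0,0])

```text
t: 7.2
tcp_pos: [0.5759, 0.0985, 0.1505]
eef_rot: [-90.0, 0.0, 166.7]
wrist_force: [-2.7, 0.2, 6.0]
gripper_width: -0.0001
```

>>> send_rows(rows=[0,0,0,0,0,0,0,0])

```text
t: 7.4
tcp_pos: [0.5759, 0.0985, 0.1505]
eef_rot: [-90.0, 0.0, 166.7]
wrist_force: [-2.8, 0.4, 4.6]
gripper_width: -0.0002
```

>>> send_rows(rows=[0,0,0,0])

```text
t: 7.5
tcp_pos: [0.5759, 0.0985, 0.1505]
eef_rot: [-90.0, 0.0, 166.7]
wrist_force: [-4.1, 0.8, 5.6]
gripper_width: 0.0002
```

Run:
```python
from h import *
for i in range(3): to([.5755,.0985,.19]); im,d=manip.get_image('side')
im2,d2=manip.get_image('top')
cv2.imwrite('pics/side4.png',np.hstack([cv2.convertScaleAbs(crop(im,190,180,260,260,5),alpha=1.6),cv2.convertScaleAbs(crop(im2,180,120,260,200,5),alpha=1.6)]))
```

```text
t 7.5 tcp [0.5759 0.0985 0.1505] [-9.0000e+01  1.0000e-02  1.6666e+02] F [-4.08  0.82  5.56] w 0.0002487411428586309
shift [ 0.0004 -0.0395  0.0001] twist -0.001
t 7.55 tcp [0.5759 0.0985 0.1505] [-9.0000e+01  1.0000e-02  1.6666e+02] F [-2.86 -0.64  5.42] w 0.000190075627257646
shift [ 0.0004 -0.0395  0.0001] twist -0.001
t 7.6 tcp [0.5759 0.0985 0.1505] [-90.     0.   166.66] F [-3.26  0.3   5.06] w 0.00014482174313692816
shift [ 0.0004 -0.0395  0.0001] twist -0.001
```

View pics/side4.png

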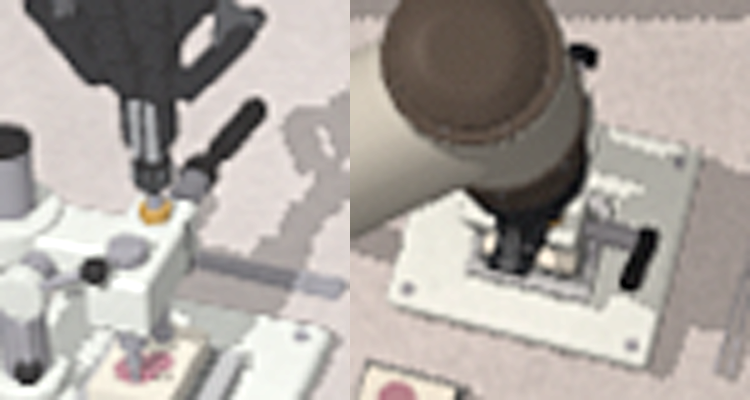

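>>> send_rows(rows=[0,-0.003,0,0,0,-0.015,0,0,0,-0.035,0,0,0,-0.055,0,0,0,-0.055,0,0])

```text
t: 8.2
tcp_pos: [0.5784, 0.0992, 0.2088]
eef_rot: [-90.2, 0.4, 166.7]
wrist_force: [0.3, -0.5, -0.4]
gripper_width: -0.0004
```

```bash
cat >> h.py <<'E'
OFF=.032
def lev(phi,r=.052,dx=.0135,y=-.087,gap=0):
    "nominal TCP world for finger front edge on lever's upper side at elevation phi (deg)"
    a=np.radians(phi); return W((-.010-r*np.cos(a)+(.0075+gap)*np.sin(a)+dx,y,.1225+r*np.sin(a)+(.0075+gap)*np.cos(a)-OFF))
E
python3 - <<'E'
from h import *
to(lev(54,gap=.012)); print(lev(54,gap=.012))
f,d=manip.get_image('side');P=cloud('side',d).reshape(-1,3)
m=(np.hypot(*(P[:,:2]-[.576,.0985]).T)<.015)&(P[:,2]>.145)&(P[:,2]<.2);k=P[m];print(np.percentile(k[:,2],[50,90,97]),len(k))
rel=P-[q[0],q[1],0];c,s=np.cos(q[2]),np.sin(q[2]);L=np.c_[c*rel[:,0]+s*rel[:,1],-s*rel[:,0]+c*rel[:,1],rel[:,2]]
m=(L[:,2]>.14)&(L[:,2]<.2)&(L[:,1]<-.065)&(L[:,1]>-.11)&(L[:,0]<.0)&(L[:,0]>-.1);l=L[m]
print(np.median(l,0),np.degrees(np.arctan2(l[:,2]-.1225,-.01-l[:,0])).mean(),np.polyfit(l[:,2],l[:,0],1))
E
```

```text
t 8.2 tcp [0.5784 0.0992 0.2088] [-90.22   0.4  166.67] F [ 0.3  -0.51 -0.4 ] w -0.00037652890910355995
shift [0.0047 0.0645 0.0697] twist -0.001
[0.55833006 0.03254577 0.1440307 ]
[0.17256544 0.18229897 0.18319644] 100
[-0.03822043 -0.0771501   0.1666063 ] 56.84997756438514 [-0.63907318  0.06740122]
```

>>> send_rows(rows=[0.001,0,0.03,0,0.003,0,0.06,0,0.0045,0,0.0695,0,0.0045,0.01,0.0695,0,0.0045,0.01,0.0695,0])

```text
t: 8.75
tcp_pos: [0.5547, 0.0322, 0.1929]
eef_rot: [-89.9, -0.2, 166.6]
wrist_force: [0.2, -0.3, 0.1]
gripper_width: -0.0
```

Run:
```python
from h import *
for p,g in((57,.012),(57,.004),(57,0),(50,0),(40,0),(30,0),(20,0),(10,0),(3,0)):print(p,g,end=' ');to(lev(p,gap=g))
```

```text
57 0.012 t 8.75 tcp [0.5547 0.0322 0.1929] [-89.94  -0.19 166.62] F [ 0.19 -0.3   0.11] w -2.230098653197029e-05
shift [-0.0065  0.0481 -0.0012] twist -0.002
57 0.004 t 8.75 tcp [0.5547 0.0322 0.1929] [-89.94  -0.19 166.62] F [ 0.19 -0.3   0.11] w -2.230098653197029e-05
shift [ 0.0002  0.0525 -0.0012] twist -0.002
57 0 t 8.75 tcp [0.5547 0.0322 0.1929] [-89.94  -0.19 166.62] F [ 0.19 -0.3   0.11] w -2.230098653197029e-05
shift [ 0.0036  0.0547 -0.0012] twist -0.002
50 0 t 8.75 tcp [0.5547 0.0322 0.1929] [-89.94  -0.19 166.62] F [ 0.19 -0.3   0.11] w -2.230098653197029e-05
shift [ 0.0092  0.0578 -0.0012] twist -0.002
40 0 t 8.75 tcp [0.5547 0.0322 0.1929] [-89.94  -0.19 166.62] F [ 0.19 -0.3   0.11] w -2.230098653197029e-05
shift [ 0.0165  0.0633 -0.0012] twist -0.002
30 0 t 8.75 tcp [0.5547 0.0322 0.1929] [-89.94  -0.19 166.62] F [ 0.19 -0.3   0.11] w -2.230098653197029e-05
shift [ 0.0228  0.07   -0.0012] twist -0.002
20 0 t 8.75 tcp [0.5547 0.0322 0.1929] [-89.94  -0.19 166.62] F [ 0.19 -0.3   0.11] w -2.230098653197029e-05
shift [ 0.0278  0.0776 -0.0012] twist -0.002
10 0 t 8.75 tcp [0.5547 0.0322 0.1929] [-89.94  -0.19 166.62] F [ 0.19 -0.3   0.11] w -2.230098653197029e-05
shift [ 0.0314  0.0861 -0.0012] twist -0.002
3 0 t 8.75 tcp [0.5547 0.0322 0.1929] [-89.94  -0.19 166.62] F [ 0.19 -0.3   0.11] w -2.230098653197029e-05
shift [ 0.033   0.0923 -0.0012] twist -0.002
```

>>> send_rows(rows=[-0.0075,0,-0.0012,0,-0.0075,0.02,-0.0012,0,-0.0075,0.035,-0.0012,0,-0.0075,0.046,-0.0012,0,-0.0075,0.046,-0.0012,0])

```text
t: 9.25
tcp_pos: [0.5627, 0.0317, 0.1471]
eef_rot: [-89.9, -0.2, 166.7]
wrist_force: [-0.4, 0.6, -0.7]
gripper_width: -0.0001
```

Run:
```python
from h import *
im,d=manip.get_image('side'); im2,d2=manip.get_image('top')
cv2.imwrite('pics/side5.png',np.hstack([cv2.convertScaleAbs(crop(im,190,180,260,260,5),alpha=1.6),cv2.convertScaleAbs(crop(im2,190,120,260,200,5),alpha=1.6)]))
for p,g in((57,.012),(57,0),(50,0),(40,0)):print(p,g,end=' ');to(lev(p,gap=g))
```

```text
57 0.012 t 9.35 tcp [0.5639 0.0318 0.1492] [-8.9990e+01  3.0000e-02  1.6669e+02] F [-0.6  -0.17 -0.4 ] w 1.7136225800490312e-05
shift [0.0028 0.0045 0.0005] twist -0.0
57 0 t 9.35 tcp [0.5639 0.0318 0.1492] [-8.9990e+01  3.0000e-02  1.6669e+02] F [-0.6  -0.17 -0.4 ] w 1.7136225800490312e-05
shift [0.0128 0.011  0.0005] twist -0.0
50 0 t 9.35 tcp [0.5639 0.0318 0.1492] [-8.9990e+01  3.0000e-02  1.6669e+02] F [-0.6  -0.17 -0.4 ] w 1.7136225800490312e-05
shift [0.0185 0.0141 0.0005] twist -0.0
40 0 t 9.35 tcp [0.5639 0.0318 0.1492] [-8.9990e+01  3.0000e-02  1.6669e+02] F [-0.6  -0.17 -0.4 ] w 1.7136225800490312e-05
shift [0.0258 0.0196 0.0005] twist -0.0
```

View pics/side5.png

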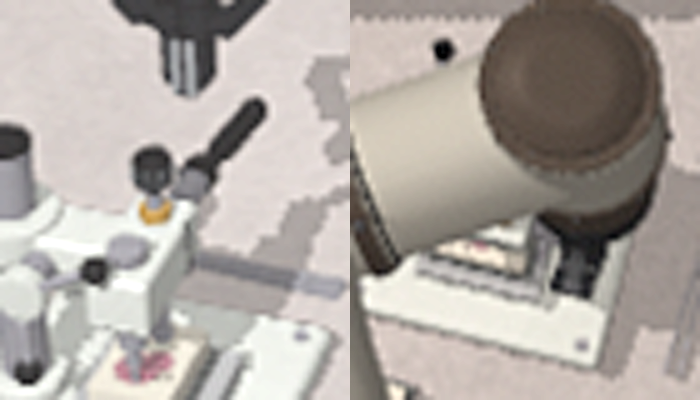

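>>> send_rows(rows=[0.003,0.003,0,0,0.006,0.006,0,0,0.0085,0.0085,0,0,0.0085,0.0085,0,0])

```text
t: 9.75
tcp_pos: [0.5542, 0.0334, 0.1404]
eef_rot: [-90.0, -0.0, 166.7]
wrist_force: [0.0, 1.0, 0.8]
gripper_width: -0.0002
```

>>> send_rows(rows=[0.0015,0.001,0,0,0.003,0.002,0,0,0.0045,0.0025,0,0,0.006,0.0035,0,0])

```text
t: 10.15
tcp_pos: [0.549, 0.0348, 0.137]
eef_rot: [-90.0, 0.0, 166.6]
wrist_force: [-0.0, 0.6, 0.4]
gripper_width: 0.0004
```

Run:
```python
from h import *
im,d=manip.get_image('side'); 
for p,g in((57,0),(50,0),(45,0),(40,0),(35,0)):print(p,g,end=' ');to(lev(p,gap=g))
```

```text
57 0 t 10.2 tcp [0.5486 0.0348 0.1368] [-9.0000e+01 -2.0000e-02  1.6665e+02] F [ 0.33  0.56 -1.15] w -0.00023055580317170792
shift [-0.0027 -0.0014 -0.    ] twist -0.001
50 0 t 10.2 tcp [0.5486 0.0348 0.1368] [-9.0000e+01 -2.0000e-02  1.6665e+02] F [ 0.33  0.56 -1.15] w -0.00023055580317170792
shift [ 0.0029  0.0017 -0.    ] twist -0.001
45 0 t 10.2 tcp [0.5486 0.0348 0.1368] [-9.0000e+01 -2.0000e-02  1.6665e+02] F [ 0.33  0.56 -1.15] w -0.00023055580317170792
shift [ 0.0067  0.0042 -0.    ] twist -0.001
40 0 t 10.2 tcp [0.5486 0.0348 0.1368] [-9.0000e+01 -2.0000e-02  1.6665e+02] F [ 0.33  0.56 -1.15] w -0.00023055580317170792
shift [ 0.0103  0.0071 -0.    ] twist -0.001
35 0 t 10.2 tcp [0.5486 0.0348 0.1368] [-9.0000e+01 -2.0000e-02  1.6665e+02] F [ 0.33  0.56 -1.15] w -0.00023055580317170792
shift [ 0.0135  0.0103 -0.    ] twist -0.001
```

>>> send_rows(rows=[0.001,0.0006,0,0,0.002,0.0012,0,0,0.003,0.0018,0,0,0.003,0.0018,0,0])

```text
t: 10.6
tcp_pos: [0.5463, 0.0355, 0.1353]
eef_rot: [-90.0, 0.0, 166.7]
wrist_force: [-0.1, 0.1, -0.1]
gripper_width: 0.0
```

>>> send_rows(rows=[0.001,0.0006,0,0,0.002,0.0012,0,0,0.003,0.0018,0,0,0.003,0.0018,0,0])

```text
t: 11.0
tcp_pos: [0.5441, 0.0362, 0.134]
eef_rot: [-90.0, 0.1, 166.7]
wrist_force: [3.3, -1.7, 3.0]
gripper_width: -0.0001
```

>>> send_rows(rows=[0.001,0.0007,0,0,0.002,0.0014,0,0,0.003,0.0021,0,0,0.004,0.0028,0,0])

```text
t: 11.4
tcp_pos: [0.5395, 0.0373, 0.1309]
eef_rot: [-90.0, 0.0, 166.7]
wrist_force: [2.6, -0.2, 5.6]
gripper_width: 0.0
```

>>> send_rows(rows=[0.001,0.0008,0,0,0.002,0.0016,0,0,0.003,0.0024,0,0,0.004,0.0032,0,0])

```text
t: 11.8
tcp_pos: [0.5355, 0.0382, 0.1275]
eef_rot: [-90.0, 0.0, 166.7]
wrist_force: [2.8, -0.1, 4.7]
gripper_width: -0.0002
```

>>> send_rows(rows=[0.001,0.001,0,0,0.002,0.002,0,0,0.003,0.003,0,0])

```text
t: 12.1
tcp_pos: [0.5324, 0.0389, 0.1244]
eef_rot: [-90.0, -0.0, 166.6]
wrist_force: [2.2, 0.1, 4.6]
gripper_width: 0.0002
```

Run:
```python
from h import *
im,d=manip.get_image('side'); 
to(lev(35))
P=cloud('side',d).reshape(-1,3);rel=P-[q[0],q[1],0];c,s=np.cos(q[2]),np.sin(q[2]);L=np.c_[c*rel[:,0]+s*rel[:,1],-s*rel[:,0]+c*rel[:,1],rel[:,2]]
t=manip.get_state()['tcp_pos'];r=t-[q[0],q[1],0];print('tcp press',c*r[0]+s*r[1],-s*r[0]+c*r[1],r[2])
cv2.imwrite('pics/side6.png',cv2.convertScaleAbs(crop(im,190,180,260,250,8),alpha=1.6))
```

```text
t 12.15 tcp [0.5321 0.039  0.1242] [-9.0020e+01 -3.0000e-02  1.6665e+02] F [ 2.5  -0.05  4.7 ] w -0.00020178174286231658
shift [-0.0035 -0.0023  0.0002] twist -0.001
tcp press -0.03830348439880697 -0.08677774174700972 0.12417777801036975
```

View pics/side6.png

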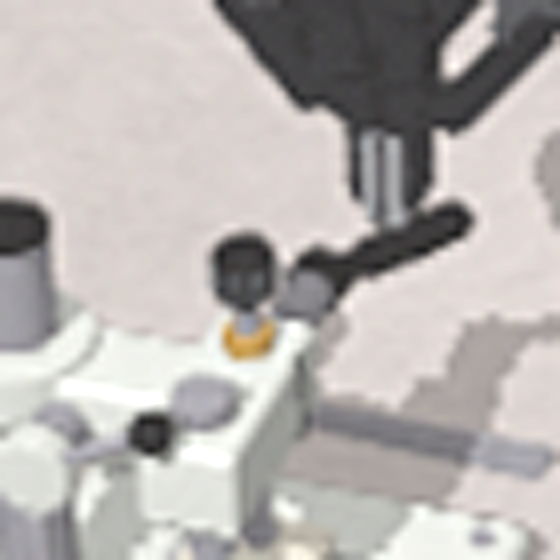

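Run:
```python
from h import *
for p in (20,25,30,35,40):
    a=np.radians(p); print(p,proj('side',[W((-.01-.07*np.cos(a),-.085,.1225+.07*np.sin(a)))]).round(1), proj('side',[W((-.01,-.085,.1225))]).round(1))
```

```text
20 [[251.6 211.3]] [[229.4 214.4]]
25 [[250.7 209.5]] [[229.4 214.4]]
30 [[249.7 207.7]] [[229.4 214.4]]
35 [[248.6 206. ]] [[229.4 214.4]]
40 [[247.3 204.3]] [[229.4 214.4]]
```

>>> send_rows(rows=[0.0007,0.001,0,0,0.0014,0.002,0,0,0.002,0.003,0,0])

```text
t: 12.45
tcp_pos: [0.53, 0.0394, 0.1214]
eef_rot: [-90.0, -0.1, 166.6]
wrist_force: [1.1, 1.6, 7.1]
gripper_width: 0.0003
```

>>> send_rows(rows=[0.0006,0.001,0,0,0.0012,0.002,0,0,0.0018,0.003,0,0])

```text
t: 12.75
tcp_pos: [0.5278, 0.0399, 0.1183]
eef_rot: [-90.0, -0.1, 166.6]
wrist_force: [1.1, 1.5, 7.1]
gripper_width: -0.0
```

```bash
cat >> h.py <<'E'
def tq(n=6):
    from scipy.optimize import brentq
    F=[];T=[]
    for i in range(n):
        s=manip.get_state();F.append(s['wrist_force']);T.append(s['tcp_pos']);manip.get_image('top')
    F=np.mean(F,0);r=np.mean(T,0)-[q[0],q[1],0];c,sn=np.cos(q[2]),np.sin(q[2])
    x=c*r[0]+sn*r[1]-.011+.010;z=r[2]+.0315-.1225;fx=c*F[0]+sn*F[1]
    # lever direction: edge lies 7.5 mm above middle line
    d=np.hypot(x,z);phi=np.degrees(np.arctan2(z,-x)-np.arcsin(.0075/d)); rr=np.sqrt(d*d-.0075**2)
    print('t',s['t'],'tcp',np.mean(T,0).round(4),'F',F.round(2),'phi',phi.round(1),'theta',round(np.radians(60-phi),3),'r',rr.round(4),'T',round(-x*F[2]+z*fx,3))
E
python3 -c "
from h import *
tq()"
```

```text
t 13.0 tcp [0.5276 0.04   0.1181] F [0.36 1.73 5.99] phi 23.4 theta 0.639 r 0.051 T 0.262
```

>>> send_rows(rows=[0.0005,0.001,0,0,0.001,0.002,0,0,0.0014,0.003,0,0])

```text
t: 13.35
tcp_pos: [0.5259, 0.0404, 0.1151]
eef_rot: [-90.0, -0.2, 166.6]
wrist_force: [-1.0, 3.2, 6.4]
gripper_width: 0.0003
```

```bash
python3 -c "
from h import *
tq()"
```

```text
t 13.6 tcp [0.5258 0.0404 0.115 ] F [-1.15  2.7   6.5 ] phi 19.3 theta 0.71 r 0.0511 T 0.256
```

>>> send_rows(rows=[0.0004,0.001,0,0,0.0008,0.002,0,0,0.0012,0.003,0,0])

```text
t: 13.95
tcp_pos: [0.5245, 0.0405, 0.112]
eef_rot: [-90.0, -0.2, 166.6]
wrist_force: [-1.5, 2.6, 7.0]
gripper_width: -0.0001
```

```bash
python3 -c "
from h import *
tq()"
```

```text
t 14.2 tcp [0.5244 0.0405 0.1118] F [-1.36  2.29  6.58] phi 15.5 theta 0.777 r 0.051 T 0.272
```

>>> send_rows(rows=[0.0003,0.001,0,0,0.0006,0.002,0,0,0.001,0.003,0,0])

```text
t: 14.55
tcp_pos: [0.5231, 0.0408, 0.1088]
eef_rot: [-90.0, -0.2, 166.6]
wrist_force: [-2.4, 2.1, 7.0]
gripper_width: -0.0001
```

```bash
python3 -c "
from h import *
tq()"
```

```text
t 14.8 tcp [0.523  0.0408 0.1087] F [-2.15  2.8   6.5 ] phi 11.7 theta 0.844 r 0.0511 T 0.267
```

>>> send_rows(rows=[0.0003,0.001,0,0,0.0006,0.002,0,0,0.0008,0.003,0,0])

```text
t: 15.15
tcp_pos: [0.5221, 0.0411, 0.1057]
eef_rot: [-90.0, -0.3, 166.6]
wrist_force: [-2.0, 3.1, 6.6]
gripper_width: 0.0
```

```bash
python3 -c "
from h import *
tq()"
```

```text
t 15.4 tcp [0.5221 0.041  0.1055] F [-1.82  2.78  5.39] phi 8.0 theta 0.907 r 0.0511 T 0.232
```

>>> send_rows(rows=[0,-0.008,0,0,0.006,-0.012,-0.002,0,0.014,-0.012,-0.002,0,0.021,-0.012,-0.002,0,0.021,-0.009,-0.002,0])

```text
t: 15.95
tcp_pos: [0.5032, 0.0474, 0.1154]
eef_rot: [-90.0, -0.0, 166.7]
wrist_force: [0.5, 1.0, 0.2]
gripper_width: 0.0005
```

>>> send_rows(rows=[0,0.002,0,0,0,0.004,0,0,0,0.006,0,0,0,0.007,0,0,0,0.007,0,0])

```text
t: 16.45
tcp_pos: [0.5046, 0.0473, 0.1083]
eef_rot: [-90.0, -0.0, 166.6]
wrist_force: [-0.5, 0.0, 0.7]
gripper_width: 0.0003
```

```bash
cat >> h.py <<'E'
def tq2(n=6):
    F=[];T=[]
    for i in range(n):
        s=manip.get_state();F.append(s['wrist_force']);T.append(s['tcp_pos']);manip.get_image('top')
    F=np.mean(F,0);r=np.mean(T,0)-[q[0],q[1],0];c,sn=np.cos(q[2]),np.sin(q[2])
    X=c*r[0]+sn*r[1]+.010;z=r[2]+.0315-.1225;fx=c*F[0]+sn*F[1]
    print('t',s['t'],'tcp',np.mean(T,0).round(4),'F',F.round(2),'fx',fx.round(2),'x',X.round(4),'y',(-sn*r[0]+c*r[1]).round(4),'z',z.round(4))
    for nm,x in(('front',X-.011),('end',-.069),('rear',X+.011)):
        d=np.hypot(x,z);phi=np.arctan2(z,-x)-np.arcsin(.0075/d);print(nm,'phi',np.degrees(phi).round(1),'theta',round(np.radians(60)-phi,3),'T',round(-x*F[2]+z*fx,3))
E
python3 -c "
from h import *
tq2()"
```

```text
t 16.7 tcp [0.5046 0.0473 0.1084] F [-0.34 -0.    0.29] fx -0.33 x -0.057 y -0.0849 z 0.0174
front phi 8.2 theta 0.904 T 0.014
end phi 8.1 theta 0.906 T 0.015
rear phi 11.9 theta 0.839 T 0.008
```

>>> send_rows(rows=[0.003,0.0,0,0,0.003,0.001,0,0,0.003,0.002,0,0,0.003,0.003,0,0])

```text
t: 17.15
tcp_pos: [0.5011, 0.0481, 0.1057]
eef_rot: [-90.0, -0.1, 166.7]
wrist_force: [-3.0, 1.1, 5.1]
gripper_width: 0.0003
```

```bash
python3 -c "
from h import *
tq2()"
```

```text
t 17.4 tcp [0.5012 0.0481 0.1055] F [-2.83  0.9   4.65] fx -2.96 x -0.0604 y -0.085 z 0.0145
front phi 5.5 theta 0.95 T 0.289
end phi 5.7 theta 0.947 T 0.278
rear phi 7.9 theta 0.908 T 0.187
```

>>> send_rows(rows=[0.0002,0.001,0,0,0.0004,0.002,0,0,0.0005,0.003,0,0])

```text
t: 17.75
tcp_pos: [0.501, 0.0482, 0.1025]
eef_rot: [-90.0, -0.0, 166.7]
wrist_force: [-3.0, 1.3, 5.8]
gripper_width: -0.0002
```

```bash
python3 -c "
from h import *
tq2()"
```

```text
t 18.0 tcp [0.501  0.0481 0.1024] F [-3.03  1.11  4.66] fx -3.21 x -0.0607 y -0.085 z 0.0114
front phi 3.1 theta 0.993 T 0.297
end phi 3.2 theta 0.991 T 0.285
rear phi 4.5 theta 0.969 T 0.195
```

>>> send_rows(rows=[0.0005,0.001,0,0,0.0008,0.002,0,0,0.001,0.003,0,0])

```text
t: 18.35
tcp_pos: [0.5007, 0.0483, 0.0998]
eef_rot: [-90.0, 0.1, 166.7]
wrist_force: [-2.1, 0.0, 5.3]
gripper_width: 0.0001
```

```bash
python3 -c "
from h import *
tq2()"
```

```text
t 18.6 tcp [0.5007 0.0483 0.0997] F [-2.03 -0.04  5.04] fx -1.97 x -0.061 y -0.0849 z 0.0087
front phi 1.0 theta 1.031 T 0.345
end phi 1.0 theta 1.03 T 0.33
rear phi 1.4 theta 1.023 T 0.235
```

>>> send_rows(rows=[0.0002,0.001,0,0,0.0002,0.002,0,0,0.0002,0.003,0,0])

```text
t: 18.95
tcp_pos: [0.5005, 0.0484, 0.0969]
eef_rot: [-90.0, 0.1, 166.7]
wrist_force: [-3.6, -0.0, 6.1]
gripper_width: -0.0
```

```bash
python3 -c "
from h import *
tq2()"
```

```text
t 19.2 tcp [0.5005 0.0484 0.0967] F [-2.55 -0.5   5.54] fx -2.36 x -0.0613 y -0.0849 z 0.0057
front phi -1.4 theta 1.072 T 0.387
end phi -1.5 theta 1.073 T 0.369
rear phi -2.0 theta 1.082 T 0.265
```

>>> send_rows(rows=[0,0.0007,0,0,0,0.0014,0,0,0,0.002,0,0])

```text
t: 19.55
tcp_pos: [0.5004, 0.0484, 0.0949]
eef_rot: [-90.0, 0.1, 166.7]
wrist_force: [-3.0, 0.2, 6.8]
gripper_width: -0.0002
```

```bash
python3 -c "
from h import *
tq2()"
```

```text
t 19.8 tcp [0.5004 0.0484 0.0948] F [-2.62  0.1   6.33] fx -2.58 x -0.0613 y -0.0849 z 0.0038
front phi -2.9 theta 1.098 T 0.448
end phi -3.1 theta 1.1 T 0.427
rear phi -4.2 theta 1.12 T 0.309
```

>>> send_rows(rows=[0.0003,0.0007,0,0,0.0005,0.0014,0,0,0.0005,0.002,0,0])

```text
t: 20.15
tcp_pos: [0.5003, 0.0484, 0.0931]
eef_rot: [-90.0, 0.1, 166.7]
wrist_force: [-2.5, -0.6, 7.5]
gripper_width: 0.0001
```

```bash
python3 -c "
from h import *
tq2()
print(manip.get_state()['moment'])"
```

```text
t 20.4 tcp [0.5003 0.0485 0.0931] F [-2.31 -0.56  6.7 ] fx -2.12 x -0.0614 y -0.0848 z 0.0021
front phi -4.3 theta 1.122 T 0.481
end phi -4.5 theta 1.126 T 0.458
rear phi -6.2 theta 1.155 T 0.334
[-0.21199473  0.62143058 -0.03065106]
```

>>> send_rows(rows=[0,-0.008,0,0,0.004,-0.01,0,0,0.0115,-0.01,0,0,0.0115,-0.007,0,0,0.0115,-0.004,0,0])

```text
t: 20.95
tcp_pos: [0.4879, 0.0513, 0.096]
eef_rot: [-90.0, -0.0, 166.7]
wrist_force: [-0.3, -0.7, 0.2]
gripper_width: 0.0
```

Run:
```python
from h import *
tq2(2)
im,d=manip.get_image('side')
cv2.imwrite('pics/side7.png',cv2.convertScaleAbs(crop(im,200,180,260,240,9),alpha=1.6))
for p in (4,0,-4,-8):
    a=np.radians(p); print(p,((proj('side',[W((-.01-.07*np.cos(a),-.085,.1225+.07*np.sin(a)))])-[200,180])*9).round())
```

```text
t 21.0 tcp [0.4878 0.0513 0.0958] F [-0.02 -0.55 -0.04] fx 0.11 x -0.0742 y -0.085 z 0.0048
front phi -1.8 theta 1.079 T -0.003
end phi -2.3 theta 1.087 T -0.002
rear phi -2.5 theta 1.091 T -0.002
4 [[477. 335.]]
0 [[478. 347.]]
-4 [[477. 360.]]
-8 [[476. 372.]]
```

View pics/side7.png

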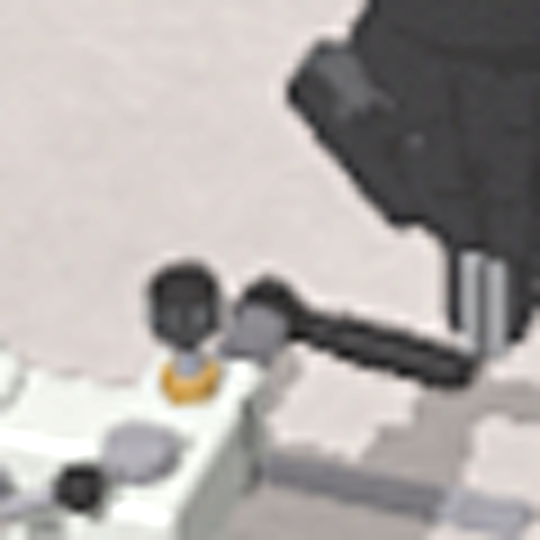

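>>> send_rows(rows=[-0.005,-0.001,0,0,-0.005,0,0,0,-0.005,0.002,0,0,-0.005,0.004,0,0,-0.005,0.005,0,0])

```text
t: 21.6
tcp_pos: [0.4935, 0.05, 0.092]
eef_rot: [-90.0, 0.0, 166.7]
wrist_force: [-2.2, -0.5, 7.2]
gripper_width: -0.0
```

```bash
python3 -c "
from h import *
tq2()"
```

```text
t 21.85 tcp [0.4935 0.05   0.092 ] F [-1.55 -0.03  5.47] fx -1.51 x -0.0684 y -0.0849 z 0.001
front phi -4.7 theta 1.129 T 0.433
end phi -5.4 theta 1.141 T 0.376
rear phi -6.5 theta 1.16 T 0.313
```

>>> send_rows(rows=[0,0.001,0,0,0,0.002,0,0,0,0.003,0,0,-0.0003,0.004,0,0])

```text
t: 22.3
tcp_pos: [0.4937, 0.05, 0.0882]
eef_rot: [-90.0, 0.0, 166.7]
wrist_force: [-2.0, 0.1, 8.2]
gripper_width: 0.0002
```

```bash
python3 -c "
from h import *
tq2()"
```

```text
t 22.55 tcp [0.4936 0.05   0.0881] F [-1.81  0.03  6.99] fx -1.76 x -0.0683 y -0.0849 z -0.0029
front phi -7.6 theta 1.179 T 0.559
end phi -8.7 theta 1.199 T 0.487
rear phi -10.5 theta 1.23 T 0.405
```

>>> send_rows(rows=[0,0.001,0,0,-0.0002,0.002,0,0,-0.0003,0.003,0,0])

```text
t: 22.9
tcp_pos: [0.4939, 0.0499, 0.0852]
eef_rot: [-90.0, 0.0, 166.7]
wrist_force: [-2.4, -0.4, 7.1]
gripper_width: 0.0001
```

```bash
python3 -c "
from h import *
tq2()"
```

```text
t 23.15 tcp [0.4939 0.0499 0.0851] F [-1.84 -0.18  6.93] fx -1.75 x -0.068 y -0.0849 z -0.0059
front phi -9.7 theta 1.216 T 0.558
end phi -11.1 theta 1.241 T 0.489
rear phi -13.4 theta 1.281 T 0.405
```

>>> send_rows(rows=[0,0.001,0,0,-0.0003,0.002,0,0,-0.0005,0.003,0,0])

```text
t: 23.5
tcp_pos: [0.4943, 0.0498, 0.0823]
eef_rot: [-90.0, 0.0, 166.7]
wrist_force: [-3.0, -0.0, 8.2]
gripper_width: -0.0001
```

```bash
python3 -c "
from h import *
tq2(8)"
```

```text
t 23.85 tcp [0.4943 0.0498 0.0822] F [-2.28 -0.3   7.56] fx -2.15 x -0.0675 y -0.0849 z -0.0088
front phi -11.9 theta 1.254 T 0.613
end phi -13.5 theta 1.283 T 0.541
rear phi -16.4 theta 1.334 T 0.447
```

>>> send_rows(rows=[0,0.001,0,0,-0.0003,0.002,0,0,-0.0004,0.0025,0,0])

```text
t: 24.2
tcp_pos: [0.4948, 0.0497, 0.0798]
eef_rot: [-90.0, 0.0, 166.7]
wrist_force: [-2.6, 0.0, 7.8]
gripper_width: 0.0002
```

```bash
python3 -c "
from h import *
tq2(8)"
```

```text
t 24.55 tcp [0.4948 0.0497 0.0798] F [-2.74 -0.31  7.83] fx -2.6 x -0.0671 y -0.0849 z -0.0112
front phi -13.6 theta 1.285 T 0.641
end phi -15.4 theta 1.316 T 0.569
rear phi -18.8 theta 1.376 T 0.468
```

>>> send_rows(rows=[0.0002,-0.004,0,0,0.002,-0.02,0,0,0.01,-0.05,0,0,0.03,-0.09,0,0,0.05,-0.13,0,0])

```text
t: 25.1
tcp_pos: [0.445, 0.0611, 0.2093]
eef_rot: [-89.9, -0.1, 166.6]
wrist_force: [0.2, 1.5, 0.5]
gripper_width: 0.0
```

>>> send_rows(rows=[0.02,0,0.02,0,0.04,0,0.06,0,0.05,0,0.1,0,0.05,0,0.14,0,0.05,0,0.14,0])

```text
t: 25.6
tcp_pos: [0.3629, -0.0661, 0.2086]
eef_rot: [-90.0, -0.0, 166.4]
wrist_force: [1.0, 0.5, 0.2]
gripper_width: -0.0004
```

Run:
```python
from h import *
tq2(2)
im,d=manip.get_image('side');im2,d2=manip.get_image('top')
cv2.imwrite('pics/side8.png',np.hstack([cv2.convertScaleAbs(crop(im,190,180,260,260,5),alpha=1.6),cv2.convertScaleAbs(crop(im2,180,120,260,200,5),alpha=1.6)]))
for p in (-8,-12,-16,-20):
    a=np.radians(p); print(p,((proj('side',[W((-.01-.07*np.cos(a),-.085,.1225+.07*np.sin(a)))])-[190,180])*5).round())
P=cloud('side',d).reshape(-1,3)
m=(np.hypot(*(P[:,:2]-[.576,.0985]).T)<.015)&(P[:,2]>.145)&(P[:,2]<.2);k=P[m];print(np.percentile(k[:,2],[50,90,97]),len(k))
```

```text
t 25.65 tcp [ 0.3635 -0.0654  0.2087] F [0.61 0.25 0.39] fx 0.53 x -0.1684 y -0.2271 z 0.1177
front phi 31.3 theta 0.502 T 0.132
end phi 56.5 theta 0.062 T 0.089
rear phi 34.6 theta 0.443 T 0.124
-8 [[314. 207.]]
-12 [[313. 214.]]
-16 [[311. 220.]]
-20 [[308. 226.]]
[0.17319347 0.1827431  0.18365932] 99
```

View pics/side8.png

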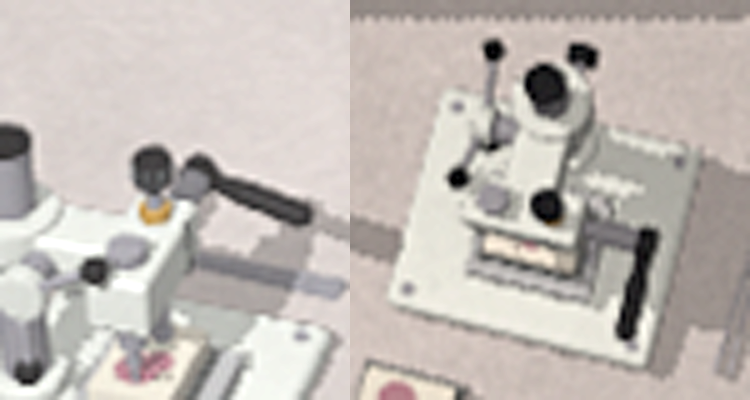

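```bash
python3 -c "
from h import *
s=manip.get_state();print(s['t'],s['wrist_force'],s['joint_velocities'].round(2));print(manip.close_job())"
```

```text
25.8 [1.1010058  0.67972386 0.09731474] [ 0.99  0.32  0.13  0.07 -0.11  0.1 ]
the job is handed in; nothing more can be done
None
```

I set the depth stop and clamped it, then handed the job in at about 25.8 s with the arm well clear. The job returned no verdict.

- **Stop rod:** I pushed it down by its knob until the wrist force jumped from about 1 N to 5–6 N. That leaves about 4 N on the wax once rod drag is taken off. The knob top then measured about 182 mm, so the foot is at about 58 mm, which matches the wax height seen by the cameras. I then released the knob.
- **Clamp lever:** I swung it down in steps, moving the finger to a new contact spot twice as the lever came level. I stopped at about 0.47 N m, inside the 0.44–0.58 N m range. By my geometry the lever was at about 1.37 rad.
- **Last checks:** After letting go, the lever stayed about 14–16° below level, slightly less than the roughly 19° worked out under load. That could be springback or measuring error. The knob height had not changed, and the wrist force was near zero. I did not see or touch any bystander, but the last pictures showed only the area around the press.

**Uncertain or disagreeing:**
- The fingertips appeared about 32 mm above the reported tool point, both in the depth images and at contact, so I corrected for that.
- The torque depends on which finger edge touched the lever, so it could be off by a few percent.
- The lever angle put the clamp's bite slightly later than the stated 1.05 rad limit, within my angle error.
- I could not measure directly the force left between foot and wax, or the shoe force.

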